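# Space the sample carriers with the fork gauge

### The job

On the granite slab, use the green fork-shaped spacing gauge (not the blue one) to close up the two black sample carriers to gaps of 30 mm. Start at the red fixed stop and work outward: lower the gauge over the first carrier, one leg either side, slide it along the rail until its leading leg meets the stop, lift it, then do the same with the second carrier against the first without shifting the first. Move the carriers only with the gauge, and stand it back upright where you found it.

Things in the scene. Friction and masses are not known exactly. Their poses are not given: they have to be found in the camera images.
- green_gauge_grip (a point): Middle of the grip block (30 mm along y, 36 along x, 46 high) of the loose green fork gauge, 80 mm above its feet. Gauge 86 mm (y) by 40 (x), z up, bridge top 23 mm below this point. Two legs, 16 mm thick along y, 45 long, 54 mm slot between, centred under the grip; same turned end for end; 0.15 kg. The blue gauge with thicker 30 mm legs is the wrong one.
- stop_centre (a point): Centre of the red fixed stop, a block 60 mm (x) by 40 (y) by 30 high, at the end of an aluminium rail 44 mm wide on a granite slab. The rail's top is 15 mm below this point, 33 mm above the bench. Its y axis runs level along the rail from the stop to the carriers; z is up.
- carrier_a: First carrier, next to the stop: black block 60 mm (x) by 40 (y, along the rail) by 30 high, white cup 6 mm higher on top. Origin: centre of its underside, on the rail's top. It only slides along the rail, with about 3 N friction, and stays put. It has 7 mm play each side in the gauge's slot, so pushed home it is left 30 mm from its neighbour (70 mm between centres).
- carrier_b: Second carrier, beyond the first along the rail's y, the same in every way. Both start with gaps of 50 mm or more.

How it is judged:
On the way, in this order (a step that is already met when the one before it is completed fails the run):
1. the green gauge, lowered over the first carrier, has set it about 30 mm (20 to 40) from the stop (y of carrier_a in the frame of stop_centre between 0.06 and 0.08 m and horizontal distance between green_gauge_grip and carrier_a below 0.025 m and height (world z) of green_gauge_grip below 0.145 m), for 0.1 s.
2. the green gauge, lowered over the second carrier, has set it about 30 mm (20 to 40) from the first (y of carrier_b in the frame of carrier_a between 0.06 and 0.08 m and y of carrier_a in the frame of stop_centre between 0.06 and 0.08 m and horizontal distance between green_gauge_grip and carrier_b below 0.025 m and height (world z) of green_gauge_grip below 0.145 m), for 0.1 s.
At the end, for the whole second after the job is handed in: Gap between stop and first carrier, and between first and second carrier, each 20 to 40 mm (centres 60 to 80 mm apart along the rail); the green gauge standing upright within 30 mm of where it started (y of carrier_a in the frame of stop_centre between 0.06 and 0.08 m and y of carrier_b in the frame of carrier_a between 0.06 and 0.08 m and distance of green_gauge_grip from where it was at the start of the episode below 0.03 m and angle between green_gauge_grip's own z axis and vertical below 0.15 rad); the robot touches nothing.
It fails at once if the fingers or arm push a carrier directly (contact force between any of the fingers, the arm and carrier_a above 1 N or contact force between any of the fingers, the arm and carrier_b above 1 N).
It also fails if it takes over 59 s, if anything falls off the work surface, if the arm or the gripper's body presses on something with over 40 N, if the wrist force passes 120 N, or if a joint passes its speed limit or range.

### The arm

A 6-joint arm with a two-finger parallel gripper is mounted at the origin on the work surface. World frame = base frame: x ahead of the robot, y to its left, z up, the work surface at z = 0. Lengths are in m, angles in rad, forces in N, time in s.
With the tool pointing down it reaches from about 0.275 to 0.85 m from the base axis. Payload 5.2 kg.
Tool frame: the origin (TCP) lies midway between the tips of the shut fingers; the grasp point (between the pads) lies 19 mm behind it; x points along the fingers, y is the direction in which the jaws open and shut, and the axes are right-handed (so a half turn about x gives the same grasp; the last joint's range is limited). The gripper opens to 85 mm and grips with 20 to 120 N. Pads are 22 mm wide; open, the fingers measure 114 mm over their backs; the gripper's body (76 mm by 85 mm) begins 54 mm behind the grasp point. The pads swing forward as they close: fully open they stand 13 mm farther back than shut.
Start: joints at [0.971, 0.259, 1.535, -0, 1.348, -0.203], TCP at [0.213, 0.507, 0.231] pointing down, gripper open.
Joint ranges: [-3.14, 3.14], [-0.91, 2.08], [0.19, 2.58], [-1.22, 4.36], [0.22, 2.71], [-3.12, 3.12]. Speed limits (rad/s): [2.57, 2.57, 3.14, 3.14, 3.14, 3.14].

### API

Orientations are given as [roll, pitch, yaw] about the fixed x, y, z axes, in that order (R = Rz(yaw) Ry(pitch) Rx(roll)).
In Python, from workcell import robot gives the robot as it stands. The module is installed in compiled form; this text tells all that it offers.
- The arm moves only by the tool step_arm, never from a script. Its argument "steps" is a list of rows, each a list of 3 entries, a list of its own where there are three numbers: the opening, from 0 (shut) to 1 (fully open), then the shift along the tool's x, y, z in units of 0.2 m (1.0 is 0.2 m), then the turn about the tool's x in units of 60 degrees (1.0 is 60 degrees). In form: [[hand, [tx, ty, tz], roll], ...]. A call has 1 to 20 rows; each row is the pose to reach, as a shift and turn from the pose commanded when the call began, along the tool's axes at that moment; what a row does not reach only later rows make up. A row lasts 1/12 s, in which the tool goes at most 41.7 mm and 7.16 degrees, less where a joint would pass 70% of its speed; a pose out of reach is approached as far as the arm can. A call with a number of a shift or a turn outside -1 to 1 is refused whole. A call with a gripper value outside its range is refused whole. The fingers move at their own pace and stop on an object; "squeeze" is the grip in N (left out, the last holds). Time passes only in rows, so rows that repeat a pose let the fingers close. It gives the time, the measured TCP pose, the force and the opening at its end, in the units of the state.
- robot.get_obs(): the state, without advancing time (a new reading comes with each control period).
- robot.snapshot(name): name is "scene" or "side" or "wrist"; returns a dict with "color" (384x512x3 uint8, red, green, blue), "range_z" (384x512 float32, m along the optical axis (not along the pixel's ray), 0 where there is no reading), "fx", "fy", "cx", "cy" (pixels), "R" (3x3) and "t" (3): a world point X has camera coordinates R X + t; the wrist camera has in their place "hand_eye" (4x4, takes a point from camera to tool coordinates, whose origin is the TCP and whose axes are the tool frame's). Camera axes: x right, y down, z forward; pixel columns grow to the right and rows downward; lengths in m; the calibration is good to about 2 mm. A picture is of the moment at which its call begins: read the wrist's pose just before it.
- robot.sign_off(): hands the job in, once; it reports no verdict.
The state is a dict: "clock": time; "joints": joint angles; "joint_vel": joint speeds; "joint_torque": joint torques, N m; "tool_pos": TCP position; "tcp_rot": TCP orientation; "force": force on the tool from outside, world axes, zero at the start; "ft_torque": the same for the moment, N m; "finger_gap": finger opening in m.
Only numpy, scipy, OpenCV 4.12 (cv2) and the standard library are available. Lean on these libraries where they do the work, as an engineer would, in place of code of your own. Each camera call takes 0.05 s, during which the arm holds its last target. There are 200 camera calls.

## Working session

There is one attempt and no reset: what is moved stays moved. The work goes in short steps, Python scripts to look and compute and a tool call to move; the robot and the scene stay as the last step left them, time stands still between calls to the robot, and variables do not carry over. Pictures are saved under pics/ and viewed, about 8 in all and at most 12, crops included, and the job is handed in when it is done.

Besides the shell and the picture viewer there is one more tool, called after "Call:" as name(argument=value, ...), one argument or row to a line, values as JSON. step_arm: Moves the arm, as the interface text tells. Shifts and turns lie within -1 to 1; 1 stands for 0.2 m of shift or 60 degrees of turn. Its arguments: {"type":"object","properties":{"steps":{"type":"array","items":{"type":"array"}},"squeeze":{"type":"number"}},"required":["steps"]}

```bash
mkdir -p pics; ls; cat > h.py <<'E'
import numpy as np, cv2
from workcell import robot
def snap(n):
    o=robot.get_obs(); s=robot.snapshot(n); s['obs']=o
    return s
def save(s,f): cv2.imwrite('pics/'+f,cv2.cvtColor(s['color'],cv2.COLOR_RGB2BGR))
E
python3 - <<'E'
from h import *
o=robot.get_obs(); print(o)
ims=[]
for n in ['scene','side','wrist']:
    s=snap(n); np.savez(''+n+'0.npz',**{k:v for k,v in s.items() if k!='obs'}); save(s,n+'0.png')
    print(n,s['fx'],s['fy'],s['cx'],s['cy'],s.get('R'),s.get('t'),s.get('hand_eye'))
E
```

```text
pics
{'clock': 0.0, 'joints': array([ 9.71184067e-01,  2.59330859e-01,  1.53609468e+00,  1.49676387e-05,
        1.34800901e+00, -2.02791490e-01]), 'joint_vel': array([-0.00103578,  0.00061879,  0.00227804,  0.0008526 ,  0.00077894,
       -0.00127596]), 'joint_torque': array([-6.01967798e-06, -4.46041811e+01, -2.90571213e+01, -4.26673851e-04,
        1.20157131e-02,  1.55314763e-05]), 'tool_pos': array([0.21222942, 0.50682396, 0.23047658]), 'tcp_rot': array([-1.78150971,  1.56895437, -2.1783338 ]), 'force': array([ 0.61256917, -0.10789248,  0.69169835]), 'ft_torque': array([-0.02503996,  0.04699994,  0.03720481]), 'finger_gap': 0.08555559424157079}
scene 433.79009847884333 433.79009847884333 256.4988158364088 190.22477193704876 [[-0.30665253  0.95181961  0.00191373]
 [ 0.62143013  0.20173141 -0.75705286]
 [-0.72096381 -0.23096292 -0.65335083]] [ 0.17217456 -0.25541913  1.44027773] None
side 370.6752380912348 370.6752380912348 260.0838285579971 189.91528701969614 [[ 0.89911906 -0.43749393 -0.01356394]
 [-0.28199315 -0.55528329 -0.78239398]
 [ 0.33476079  0.70729027 -0.62263608]] [-0.48688107  0.20884831  0.86885884] None
wrist 305.16245689873557 305.16245689873557 254.4034847385525 193.65943205955745 None None [[ 7.78201882e-04 -2.78813561e-01  9.60344934e-01 -1.42353717e-01]
 [ 9.99999668e-01  4.48561337e-04 -6.80106300e-04  2.77697605e-04]
 [-2.41150748e-04  9.60345145e-01  2.78813818e-01 -6.89357414e-02]
 [ 0.00000000e+00  0.00000000e+00  0.00000000e+00  1.00000000e+00]]
```

View pics/scene0.png

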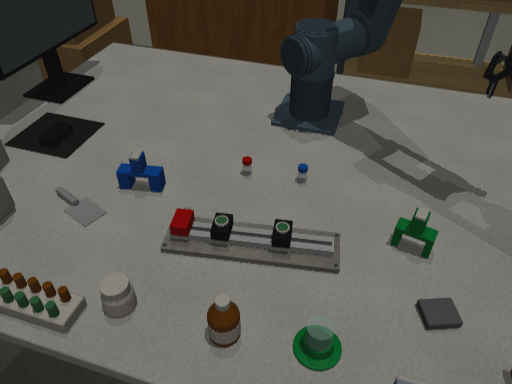

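View pics/side0.png

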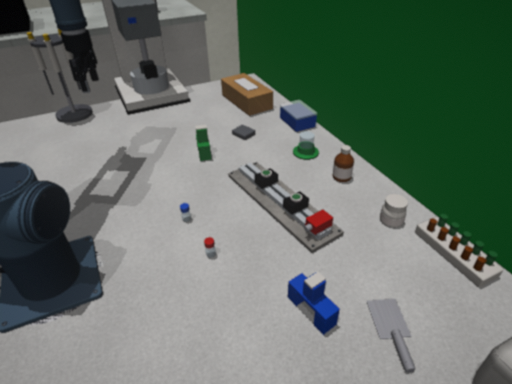

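Scene view: red stop at (182,222), carriers at (222,226) and (283,233), green gauge at (415,235) and blue gauge at (142,175). The side view agrees, with the green gauge at (203,143) and the stop at (320,221). Next I'll measure from both views.

```bash
cat >> h.py <<'E'
def cloud(s):
    z=s['range_z']; v,u=np.mgrid[:384,:512]
    P=np.stack([(u-s['cx'])/s['fx']*z,(v-s['cy'])/s['fy']*z,z],-1)
    return (P-s['t'])@s['R']
def mask(s,c):
    h=cv2.cvtColor(s['color'],cv2.COLOR_RGB2HSV).astype(int); H,S,V=h[...,0],h[...,1],h[...,2]
    if c=='red': return ((H<6)|(H>174))&(S>170)&(V>70)
    if c=='green': return (H>45)&(H<80)&(S>130)&(V>35)
    if c=='black': return (V<60)&(S<90)
    if c=='white': return (V>130)&(S<60)
E
python3 - <<'E'
from h import *
box={'scene':{'red':(165,205,200,240),'green':(385,445,200,258)},'side':{'red':(300,335,205,235),'green':(190,216,120,165)}}
for n in box:
    s=dict(np.load(n+'0.npz')); W=cloud(s)
    for c,(a,b,d,e) in box[n].items():
        m=np.zeros((384,512),bool); m[d:e,a:b]=mask(s,c)[d:e,a:b]; m&=s['range_z']>0
        P=W[m]; print(n,c,len(P),'zpct',np.percentile(P[:,2],[2,25,50,75,90,98]).round(3))
        lev=[(0.05,0.075)] if c=='red' else [(0.04,0.06),(0.06,0.1)]
        for lo,hi in lev:
            q=P[(P[:,2]>lo)&(P[:,2]<hi)]
            r=cv2.minAreaRect((q[:,:2]*1000).astype(np.float32)); print('  ',lo,hi,len(q),q.mean(0).round(4),r)
    # white/light points in the grip area & cups & rail by height
    g=W.reshape(-1,3)
# heightmap clusters from scene, side: everything near gauge and rail
for n in box:
    s=dict(np.load(n+'0.npz')); W=cloud(s); ok=(s['range_z']>0)
    m=ok&(W[...,2]>0.050)&(W[...,2]<0.2)&(W[...,0]>0.25)&(W[...,0]<0.8)&(W[...,1]>-0.4)&(W[...,1]<0.7)
    k,l,st,ce=cv2.connectedComponentsWithStats(m.astype(np.uint8))
    for i in range(1,k):
        if st[i,4]>15:
            P=W[l==i]; t=P[P[:,2]>P[:,2].max()-0.008]
            print(n,ce[i].round(),st[i,4],P.mean(0).round(3),'top',len(t),t.mean(0).round(4),s['color'][l==i].mean(0).round())
    cv2.imwrite(f'pics/big_{n}.png',cv2.resize(cv2.cvtColor(s['color'],cv2.COLOR_RGB2BGR)[(slice(190,275) if n=='scene' else slice(110,250)),(slice(155,450) if n=='scene' else slice(180,360))],None,fx=2.7 if n=='scene' else 3.5,fy=2.7 if n=='scene' else 3.5,interpolation=cv2.INTER_CUBIC))
E
```

```text
scene red 324 zpct [0.058 0.06  0.061 0.061 0.062 0.063]
   0.05 0.075 323 [ 0.6365 -0.1542  0.0607] ((635.5269775390625, -155.143310546875), (60.68624496459961, 39.28717041015625), 9.672880172729492)
scene green 882 zpct [0.006 0.046 0.054 0.06  0.086 0.1  ]
   0.04 0.06 476 [0.5078 0.3526 0.053 ] ((501.11395263671875, 352.5940856933594), (85.89320373535156, 43.592384338378906), 75.14564514160156)
   0.06 0.1 208 [0.5163 0.3503 0.0802] ((503.95452880859375, 352.8206787109375), (29.876102447509766, 36.89509582519531), 74.989013671875)
side red 342 zpct [0.04  0.056 0.062 0.063 0.064 0.064]
   0.05 0.075 288 [ 0.6281 -0.1617  0.0611] ((629.4166870117188, -157.6389617919922), (54.346431732177734, 40.114009857177734), 9.50523853302002)
side green 235 zpct [0.008 0.036 0.056 0.071 0.087 0.097]
   0.04 0.06 86 [0.4883 0.3209 0.0543] ((488.6699523925781, 325.04248046875), (34.99848937988281, 32.98175048828125), 79.37438201904297)
   0.06 0.1 79 [0.493  0.3394 0.0798] ((492.85565185546875, 339.7704772949219), (11.81733512878418, 26.6920223236084), 83.63583374023438)
scene [139. 166.] 688 [ 
[... 631 characters left out ...]
0.494 0.337 0.078] top 57 [0.4976 0.3486 0.1049] [ 68. 101.  73.]
side [303. 138.] 47 [0.794 0.193 0.063] top 26 [0.7946 0.1951 0.068 ] [126. 137. 137.]
side [266. 175.] 244 [0.593 0.063 0.062] top 95 [0.5938 0.0676 0.0673] [59. 63. 59.]
side [296. 200.] 303 [ 0.614 -0.07   0.062] top 104 [ 0.6167 -0.0676  0.0679] [59. 63. 58.]
side [184. 205.] 25 [0.344 0.057 0.051] top 25 [0.3438 0.057  0.051 ] [ 62.  87. 159.]
side [319. 219.] 375 [ 0.627 -0.16   0.06 ] top 293 [ 0.6309 -0.1579  0.0623] [139.  43.  42.]
side [209. 239.] 29 [ 0.36  -0.093  0.051] top 29 [ 0.3602 -0.0933  0.051 ] [161.  58.  56.]
side [315. 293.] 1203 [ 0.495 -0.348  0.071] top 232 [ 0.4969 -0.3419  0.1046] [ 53.  75. 135.]
```

View pics/big_scene.png

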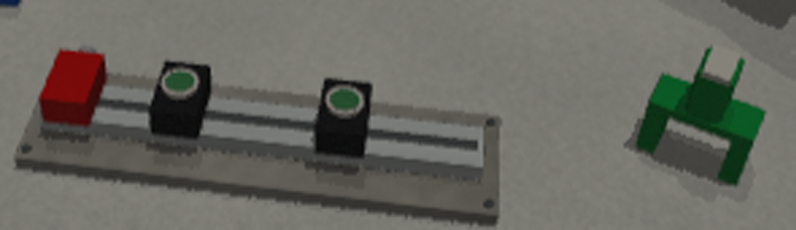

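The crop shows the stop, carriers a and b, and the green gauge with a pale-topped grip block. The two views agree within a few mm: gauge centre about (0.502, 0.352) with its long axis at about 75°, and the rail running at about 99°. Next I'll work out the approach move.

```bash
cat >> h.py <<'E'
from scipy.spatial.transform import Rotation as Ro
def plan(p,yaw_deg):
    """shift (units of .2 m) and roll (units of 60 deg) to put TCP at p with tool y (mod 180) at yaw"""
    o=robot.get_obs(); R=Ro.from_euler('xyz',o['tcp_rot']).as_matrix()
    cur=np.degrees(np.arctan2(R[1,1],R[0,1])); d=(yaw_deg-cur+90)%180-90
    # turn about tool x (down): positive roll = negative world yaw
    print('tcp',o['tool_pos'].round(4),'yaw',cur.round(2),'tilt',R[:,0].round(4),'j',o['joints'].round(2),'t',round(o['clock'],2),'gap',round(o['finger_gap'],4),'F',o['force'].round(1))
    print('shift',(R.T@(np.array(p)-o['tool_pos'])/0.2).round(4),'roll',round(-d/60,4))
E
python3 - <<'E'
from h import *
plan([.502,.352,.2],75.1)
E
```

```text
tcp [0.2123 0.5069 0.2307] yaw 67.27 tilt [-8.0e-04 -1.2e-03 -1.0e+00] j [ 0.97  0.26  1.54 -0.    1.35 -0.2 ] t 0.15 gap 0.0852 F [0.6 0.5 0.9]
shift [ 0.153  -0.1545  1.6354] roll -0.1306
```

Call:
step_arm(
  steps=[
    [1, [0, -0.08, 0.2], -0.06],
    [1, [0, -0.09, 0.4], -0.13],
    [1, [0, -0.1, 0.6], -0.13],
    [1, [0, -0.1, 0.8], -0.13],
    [1, [0, -0.1, 1.0], -0.13],
    [1, [0, -0.1, 1.0], -0.13],
    [1, [0, -0.1, 1.0], -0.13],
    [1, [0, -0.1, 1.0], -0.13],
  ],
)

```text
clock: 0.82
tool_pos: [0.3889, 0.4113, 0.2308]
tcp_rot: [-2.616, 1.569, -2.877]
force: [-0.2, 0.2, -0.6]
finger_gap: 0.0852
```

```bash
python3 - <<'E'
from h import *
plan([.502,.352,.2],75.1)
E
```

```text
tcp [0.3889 0.4113 0.2308] yaw 75.01 tilt [-1.4e-03 -4.0e-04 -1.0e+00] j [ 0.62  0.29  1.5   0.    1.36 -0.69] t 0.82 gap 0.0852 F [-0.2  0.2 -0.6]
shift [ 0.1534 -0.14    0.6231] roll -0.0016
```

Call:
step_arm(
  steps=[
    [1, [0, -0.07, 0.2], 0],
    [1, [0, -0.14, 0.4], 0],
    [1, [0, -0.14, 0.6], 0],
    [1, [0, -0.14, 0.62], 0],
    [1, [0, -0.14, 0.62], 0],
    [1, [0, -0.14, 0.62], 0],
  ],
)

```text
clock: 1.32
tool_pos: [0.5004, 0.3534, 0.2309]
tcp_rot: [-2.904, 1.569, 3.12]
force: [-0.9, 0.2, 0.7]
finger_gap: 0.0853
```

```bash
cat >> h.py <<'E'
def wcloud(s):
    o=s['obs']; R=Ro.from_euler('xyz',o['tcp_rot']).as_matrix(); H=s['hand_eye']
    Rw=R@H[:3,:3]; tw=R@H[:3,3]+o['tool_pos']
    s['R']=Rw.T; s['t']=-Rw.T@tw
    return cloud(s)
def rect(q):
    (c,wh,a)=cv2.minAreaRect((q[:,:2]*1000).astype(np.float32)); return np.round(c,1),np.round(wh,1),round(a,2)
E
python3 - <<'E'
from h import *
s=snap('wrist'); W=wcloud(s); save(s,'w1.png')
print((s['range_z']>0).mean())
m=mask(s,'green')&(s['range_z']>0); P=W[m]; print(len(P),np.percentile(P[:,2],[2,25,50,75,98]).round(3))
for lo,hi in [(.048,.062),(.062,.098)]:
    q=P[(P[:,2]>lo)&(P[:,2]<hi)]; print(len(q),rect(q),np.median(q[:,2]))
m=(W[...,2]>.096)&(W[...,2]<.115)&(s['range_z']>0); q=W[m]; print('top',len(q),rect(q),np.median(q,0))
plan([.502,.352,.09],75.1)
E
```

```text
0.995941162109375
960 [0.055 0.056 0.057 0.057 0.103]
874 (array([500.3, 352.9]), array([82.5, 37.5]), 77.07) 0.056609478070300576
3 (array([486.4, 366.2]), array([10.7,  1.7]), 62.11) 0.06715122633191059
top 1283 (array([501.5, 352.5]), array([29.8, 37.2]), 76.44) [0.50011241 0.35299357 0.10485224]
tcp [0.4999 0.3536 0.2311] yaw 75.16 tilt [-1.5e-03  1.0e-04 -1.0e+00] j [ 0.43  0.37  1.38  0.    1.39 -0.88] t 1.37 gap 0.0851 F [ 0.4  0.7 -0.5]
shift [ 0.7055 -0.005   0.0132] roll 0.0011
```

View pics/w1.png

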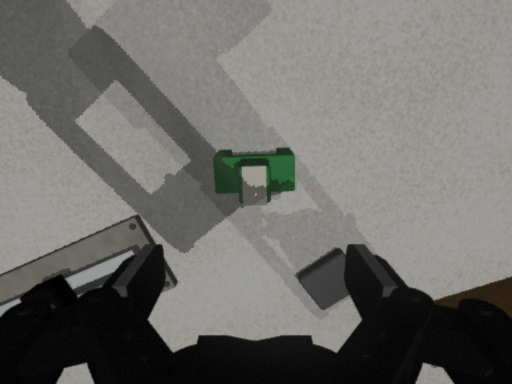

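The gauge is centred under the hand at about (254,178), already aligned with the jaws. Two-view heights: bridge top 0.057 m, grip top 0.104 m. I'll descend and grip.

Call:
step_arm(
  steps=[
    [1, [0.2, -0.004, 0.007], -0.015],
    [1, [0.4, -0.004, 0.007], -0.015],
    [1, [0.6, -0.004, 0.007], -0.015],
    [1, [0.7, -0.004, 0.007], -0.015],
    [1, [0.78, -0.004, 0.007], -0.015],
    [1, [0.84, -0.004, 0.007], -0.015],
    [1, [0.84, -0.004, 0.007], -0.015],
    [1, [0.84, -0.004, 0.007], -0.015],
    [0, [0.84, -0.004, 0.007], -0.015],
    [0, [0.84, -0.004, 0.007], -0.015],
    [0, [0.84, -0.004, 0.007], -0.015],
    [0, [0.84, -0.004, 0.007], -0.015],
    [0, [0.84, -0.004, 0.007], -0.015],
    [0, [0.84, -0.004, 0.007], -0.015],
    [0, [0.84, -0.004, 0.007], -0.015],
    [0, [0.84, -0.004, 0.007], -0.015],
    [0, [0.84, -0.004, 0.007], -0.015],
    [0, [0.84, -0.004, 0.007], -0.015],
    [0, [0.84, -0.004, 0.007], -0.015],
  ],
  squeeze=60,
)

```text
clock: 2.95
tool_pos: [0.5036, 0.3515, 0.0642]
tcp_rot: [0.58, 1.569, 0.335]
force: [-0.8, 0.9, 5.1]
finger_gap: 0.0292
```

```bash
python3 - <<'E'
from h import *
plan([.501,.3525,.063],76)
E
```

```text
tcp [0.5036 0.3515 0.0642] yaw 75.96 tilt [ 1.3e-03  5.0e-04 -1.0e+00] j [ 0.43  0.52  1.58 -0.    1.04 -0.9 ] t 2.95 gap 0.0292 F [-0.8  0.9  5.1]
shift [ 0.0059  0.0016 -0.0135] roll -0.0006
```

Call:
step_arm(
  steps=[
    [0, [-0.05, 0, 0], 0],
    [0, [-0.15, 0, 0], 0],
    [0, [-0.3, 0, 0], 0],
    [0, [-0.45, 0, 0], 0],
    [0, [-0.6, 0, 0], 0],
    [0, [-0.6, 0, 0], 0],
    [0, [-0.6, 0, 0], 0],
    [0, [-0.6, 0, 0], 0],
  ],
)

```text
clock: 3.62
tool_pos: [0.5022, 0.351, 0.1825]
tcp_rot: [-2.483, 1.569, -2.728]
force: [-0.5, -0.8, -3.1]
finger_gap: 0.0295
```

```bash
python3 - <<'E'
from h import *
s=snap('wrist'); W=wcloud(s); save(s,'w2.png')
R=Ro.from_euler('xyz',s['obs']['tcp_rot']).as_matrix()
m=mask(s,'green')&(s['range_z']>0)&(s['range_z']<.3); P=(W[m]-s['obs']['tool_pos'])@R
print(len(P),np.percentile(P,[2,50,98],axis=0).round(4))
for n in ['scene','side']: save(snap(n),n+'2.png')
plan([.620,-.0655,.19],99.2)
E
```

```text
7531 [[-0.0388 -0.0396 -0.022 ]
 [ 0.007   0.0035 -0.0149]
 [ 0.0092  0.0405  0.0119]]
tcp [0.5019 0.3508 0.1813] yaw 75.96 tilt [-0.0036 -0.0016 -1.    ] j [ 0.43  0.41  1.45  0.    1.29 -0.9 ] t 3.77 gap 0.0294 F [-0.3 -0.1 -1.2]
shift [-0.0424 -1.8764  1.0778] roll -0.3873
```

View pics/w2.png

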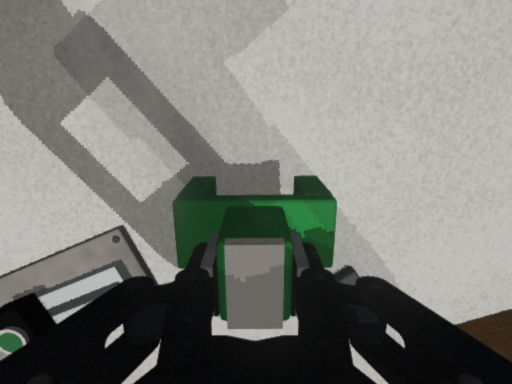

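The gauge is held straight and centred: the bridge spans about ±40 mm in jaw y, and the grip top is at about (255,283). Next I'll go to a viewpoint short of the rail to refine carrier positions.

Call:
step_arm(
  steps=[
    [0, [0, -0.1, 0.03], -0.1],
    [0, [0, -0.3, 0.1], -0.2],
    [0, [0, -0.5, 0.2], -0.3],
    [0, [0, -0.7, 0.3], -0.39],
    [0, [0, -0.9, 0.3], -0.39],
    [0, [0, -1.0, 0.3], -0.39],
    [0, [0, -1.0, 0.3], -0.39],
    [0, [0, -1.0, 0.3], -0.39],
  ],
)

```text
clock: 4.43
tool_pos: [0.5121, 0.1415, 0.1823]
tcp_rot: [2.908, 1.569, 3.068]
force: [0.1, 0.1, -2.3]
finger_gap: 0.0297
```

```bash
python3 - <<'E'
from h import *
plan([.52,-.06,.185],99.2)
E
```

```text
tcp [0.5121 0.1415 0.1823] yaw 99.18 tilt [-2.2e-03  2.0e-04 -1.0e+00] j [ 0.06  0.27  1.65  0.    1.23 -1.67] t 4.43 gap 0.0297 F [ 0.1  0.1 -2.3]
shift [-0.0137 -1.001  -0.1218] roll -0.0003
```

Call:
step_arm(
  steps=[
    [0, [0, -0.1, -0.03], 0],
    [0, [0, -0.3, -0.12], 0],
    [0, [0, -0.5, -0.12], 0],
    [0, [0, -0.7, -0.12], 0],
    [0, [0, -0.9, -0.12], 0],
    [0, [0, -1.0, -0.12], 0],
    [0, [0, -1.0, -0.12], 0],
    [0, [0, -1.0, -0.12], 0],
    [0, [0, -1.0, -0.12], 0],
  ],
)

```text
clock: 5.18
tool_pos: [0.5214, -0.0569, 0.1826]
tcp_rot: [2.194, 1.569, 2.358]
force: [-0.6, -0.3, -1.1]
finger_gap: 0.0296
```

```bash
cat >> h.py <<'E'
def railview(s,W):
    """centres of stop/carriers tops from a wrist cloud: red top face, black tops at z~.063"""
    ok=s['range_z']>0; out={}
    reg=ok&(W[...,0]>.54)&(W[...,0]<.72)&(W[...,1]>-.24)&(W[...,1]<.16)
    m=reg&mask(s,'red')&(W[...,2]>.056)&(W[...,2]<.07); out['stop']=m
    dark=reg&~mask(s,'red')&(W[...,2]>.058)&(W[...,2]<.066)
    k,l,st,ce=cv2.connectedComponentsWithStats(dark.astype(np.uint8))
    for i in range(1,k):
        if st[i,4]>300: out[f'c{i}']=l==i
    for n,m in out.items():
        if m.sum()>50: print(n,m.sum(),rect(W[m]),'z',np.median(W[m][:,2]).round(4))
E
python3 - <<'E'
from h import *
s=snap('wrist'); W=wcloud(s); save(s,'w3.png'); railview(s,W)
plan([.62,-.0655,.185],99.2)
E
```

```text
stop 1084 (array([ 622. , -157.5]), array([34.1, 39.8]), 8.21) z 0.0625
c6 971 (array([585.7,  67.4]), array([33.5, 40.1]), 9.96) z 0.0624
tcp [ 0.5214 -0.0566  0.1828] yaw 99.46 tilt [-0.0011  0.0011 -1.    ] j [-0.32  0.25  1.67  0.    1.22 -2.06] t 5.23 gap 0.0295 F [ 0.5 -0.7 -1.8]
shift [-0.0117 -0.1248  0.4792] roll 0.0044
```

View pics/w3.png

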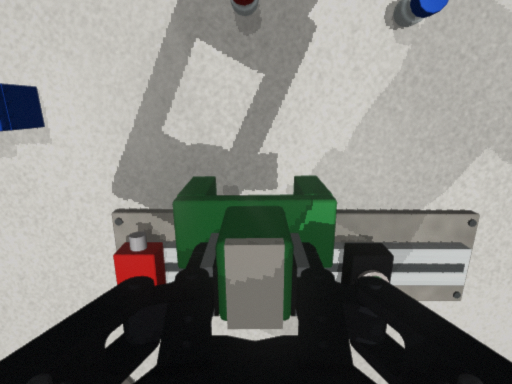

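The wrist view shows the stop at (140,263) and carrier b at (367,262). Carrier a is hidden behind the held gauge. Positions along the rail agree with the two fixed views within 1 mm, so I'll move over carrier a and start lowering.

Call:
step_arm(
  steps=[
    [0, [0, -0.05, 0.1], 0],
    [0, [0, -0.125, 0.3], 0],
    [0, [0, -0.125, 0.45], 0],
    [0, [0, -0.125, 0.49], 0],
    [0, [0, -0.125, 0.49], 0],
    [0, [0, -0.125, 0.49], 0],
    [0, [0.08, -0.125, 0.49], 0],
    [0, [0.16, -0.125, 0.49], 0],
    [0, [0.2, -0.125, 0.49], 0],
    [0, [0.2, -0.125, 0.49], 0],
    [0, [0.2, -0.125, 0.49], 0],
  ],
)

```text
clock: 6.15
tool_pos: [0.6214, -0.0667, 0.1433]
tcp_rot: [2.727, 1.569, 2.891]
force: [0.3, -0.1, -1.2]
finger_gap: 0.0294
```

```bash
python3 - <<'E'
from h import *
plan([.622,-.0655,.101],99.3)
ims=[]
for n,(a,b,c,d) in {'scene':(170,280,150,310),'side':(130,240,240,360)}.items():
    s=snap(n); im=cv2.cvtColor(s['color'],cv2.COLOR_RGB2BGR)[a:b,c:d]; ims.append(cv2.resize(im,(int((d-c)*400/(b-a)*0.68),int(400*.68)*1),interpolation=cv2.INTER_CUBIC))
cv2.imwrite('pics/hov.png',np.hstack(ims)); print([i.shape for i in ims])
E
```

```text
tcp [ 0.6214 -0.0667  0.1433] yaw 99.38 tilt [-1.3e-03  3.0e-04 -1.0e+00] j [-0.29  0.46  1.46 -0.    1.22 -2.02] t 6.15 gap 0.0294 F [ 0.3 -0.1 -1.2]
shift [0.2117 0.0052 0.0043] roll 0.0014
[(272, 395, 3), (272, 296, 3)]
```

View pics/hov.png

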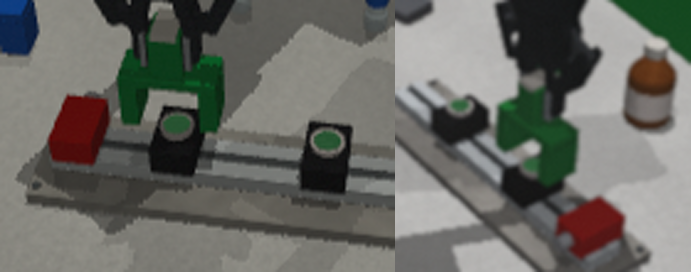

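The gauge straddles carrier a in both views. I'll lower it, with a force check partway.

Call:
step_arm(
  steps=[
    [0, [0, 0.006, 0.004], 0],
    [0, [0.04, 0.006, 0.004], 0],
    [0, [0.08, 0.006, 0.004], 0],
    [0, [0.1, 0.006, 0.004], 0],
    [0, [0.1, 0.006, 0.004], 0],
  ],
)

```text
clock: 6.67
tool_pos: [0.6218, -0.0655, 0.1214]
tcp_rot: [2.705, 1.567, 2.869]
force: [0.3, 0.6, -2.1]
finger_gap: 0.0292
```

Call:
step_arm(
  steps=[
    [0, [0.04, 0, 0], 0],
    [0, [0.08, 0, 0], 0],
    [0, [0.11, 0, 0], 0],
    [0, [0.11, 0, 0], 0],
    [0, [0.11, 0, 0], 0],
  ],
)

```text
clock: 7.08
tool_pos: [0.6225, -0.0657, 0.1005]
tcp_rot: [2.707, 1.569, 2.87]
force: [0.1, -0.2, -1.4]
finger_gap: 0.0294
```

```bash
python3 - <<'E'
from h import *
o=robot.get_obs(); plan([.622,-.0655,.101],99.3)
E
```

```text
tcp [ 0.6225 -0.0657  0.1005] yaw 99.36 tilt [-1.5e-03  4.0e-04 -1.0e+00] j [-0.28  0.5   1.51 -0.    1.13 -2.02] t 7.08 gap 0.0294 F [ 0.1 -0.2 -1.4]
shift [-0.0024  0.0015 -0.0023] roll 0.0011
```

Call:
step_arm(
  steps=[
    [0, [0, -0.015, 0], 0],
    [0, [0, -0.03, 0], 0],
    [0, [0, -0.045, 0], 0],
    [0, [0, -0.06, 0], 0],
    [0, [0, -0.075, 0], 0],
    [0, [0, -0.09, 0], 0],
    [0, [0, -0.105, 0], 0],
    [0, [0, -0.12, 0], 0],
    [0, [0, -0.12, 0], 0],
    [0, [0, -0.12, 0], 0],
  ],
)

```text
clock: 7.92
tool_pos: [0.6269, -0.0904, 0.1014]
tcp_rot: [-1.52, 1.57, -1.356]
force: [0.2, -0.4, -1.4]
finger_gap: 0.0292
```

Call:
step_arm(
  steps=[
    [0, [0, -0.005, 0], 0],
    [0, [0, -0.01, 0], 0],
    [0, [0, -0.01, 0], 0],
  ],
)

```text
clock: 8.17
tool_pos: [0.6271, -0.0914, 0.1013]
tcp_rot: [2.055, 1.57, 2.219]
force: [0.2, 3.3, -1.0]
finger_gap: 0.0294
```

Call:
step_arm(
  steps=[
    [0, [0, -0.005, 0], 0],
    [0, [0, -0.01, 0], 0],
    [0, [0, -0.01, 0], 0],
  ],
)

```text
clock: 8.42
tool_pos: [0.6273, -0.0927, 0.1012]
tcp_rot: [1.78, 1.569, 1.944]
force: [0.4, 5.2, -0.5]
finger_gap: 0.0297
```

Call:
step_arm(
  steps=[
    [0, [0, -0.004, 0], 0],
    [0, [0, -0.008, 0], 0],
    [0, [0, -0.008, 0], 0],
  ],
)

```text
clock: 8.67
tool_pos: [0.6273, -0.0929, 0.1011]
tcp_rot: [1.697, 1.567, 1.86]
force: [-1.0, 8.9, 0.3]
finger_gap: 0.0292
```

```bash
python3 - <<'E'
from h import *
plan([.622,-.0655,.16],99.3)
e=np.array([np.cos(np.radians(99.3)),np.sin(np.radians(99.3))])
for n in ['scene','side']:
    s=snap(n); W=cloud(s); ok=s['range_z']>0
    reg=ok&(W[...,0]>.54)&(W[...,0]<.70)&(W[...,1]>-.2)&(W[...,1]<.13)&(W[...,2]>.056)
    h=cv2.cvtColor(s['color'],cv2.COLOR_RGB2HSV).astype(int)
    for nm,m in [('red',reg&mask(s,'red')&(W[...,2]<.068)),('blk',reg&(W[...,2]<.066)&(h[...,1]<90)),]:
        k,l,st,ce=cv2.connectedComponentsWithStats(m.astype(np.uint8))
        for i in range(1,k):
            if st[i,4]>25:
                q=W[l==i][:,:2]@e; print(n,nm,ce[i].round(),st[i,4],'along',np.percentile(q,[2,98]).round(4),W[l==i].mean(0).round(3))
E
```

```text
tcp [ 0.6273 -0.0929  0.1011] yaw 99.35 tilt [-0.0011  0.0035 -1.    ] j [-0.32  0.51  1.49  0.    1.14 -2.06] t 8.67 gap 0.0292 F [-1.   8.9  0.3]
shift [-0.2938  0.1407 -0.0041] roll 0.0009
scene red [180. 219.] 285 along [-0.2734 -0.2376] [ 0.641 -0.156  0.061]
scene blk [282. 231.] 270 along [-0.0459 -0.0073] [0.606 0.072 0.061]
scene blk [209. 227.] 175 along [-0.2051 -0.1671] [ 0.643 -0.083  0.061]
side red [319. 219.] 255 along [-0.2761 -0.2394] [ 0.628 -0.16   0.062]
side blk [266. 176.] 145 along [-0.0489 -0.0091] [0.592 0.063 0.062]
side blk [296. 206.] 101 along [-0.2056 -0.1688] [ 0.602 -0.093  0.062]
```

The force rose and the motion stalled, so the leading leg has met the stop. Both views put carrier a about 70 mm from the stop centre (69.4 and 70.5 mm). I'll back off 2 mm, lift, and move over b.

Call:
step_arm(
  steps=[
    [0, [0, 0.012, 0], 0],
    [0, [0, 0.016, 0], 0],
    [0, [0, 0.016, 0], 0],
    [0, [-0.08, 0.016, 0], 0],
    [0, [-0.18, 0.016, 0], 0],
    [0, [-0.3, 0.016, 0], 0],
    [0, [-0.3, 0.016, 0], 0],
    [0, [-0.3, 0.1, 0], 0],
    [0, [-0.3, 0.25, 0], 0],
    [0, [-0.3, 0.4, 0], 0],
    [0, [-0.3, 0.55, 0], 0],
    [0, [-0.3, 0.7, 0], 0],
    [0, [-0.3, 0.8, 0], 0],
    [0, [-0.3, 0.83, 0], 0],
    [0, [-0.3, 0.83, 0], 0],
    [0, [-0.3, 0.83, 0], 0],
    [0, [-0.3, 0.83, 0], 0],
  ],
)

```text
clock: 10.18
tool_pos: [0.6008, 0.0676, 0.1608]
tcp_rot: [-2.299, 1.57, -2.137]
force: [-0.5, -0.5, -2.1]
finger_gap: 0.0295
```

```bash
cat >> h.py <<'E'
def along():
    a=np.radians(99.3); e=np.array([np.cos(a),np.sin(a)])
    print('tcp along',(robot.get_obs()['tool_pos'][:2]@e).round(4))
    for n in ['scene','side']:
        s=snap(n); W=cloud(s); ok=s['range_z']>0
        reg=ok&(W[...,0]>.54)&(W[...,0]<.70)&(W[...,1]>-.2)&(W[...,1]<.13)&(W[...,2]>.056)
        h=cv2.cvtColor(s['color'],cv2.COLOR_RGB2HSV).astype(int)
        for nm,m in [('red',reg&mask(s,'red')&(W[...,2]<.068)),('blk',reg&(W[...,2]<.066)&(h[...,1]<90)),('green',reg&mask(s,'green')&(W[...,2]>.075))]:
            k,l,st,ce=cv2.connectedComponentsWithStats(m.astype(np.uint8))
            for i in range(1,k):
                if st[i,4]>25:
                    q=W[l==i][:,:2]@e; lo,hi=np.percentile(q,[2,98]); print(n,nm,ce[i].round(),st[i,4],'lo/hi/mid',np.round([lo,hi,(lo+hi)/2],4))
E
python3 - <<'E'
from h import *
plan([.5987,.0695,.101],99.3); along()
E
```

```text
tcp [0.6008 0.0676 0.1608] yaw 99.32 tilt [-4.e-04 -7.e-04 -1.e+00] j [-0.07  0.41  1.5  -0.    1.24 -1.81] t 10.18 gap 0.0295 F [-0.5 -0.5 -2.1]
shift [ 0.2991  0.0111 -0.0088] roll 0.0004
tcp along -0.0303
scene red [181. 219.] 343 lo/hi/mid [-0.274  -0.2365 -0.2552]
scene blk [212. 223.] 264 lo/hi/mid [-0.2048 -0.166  -0.1854]
scene blk [282. 231.] 270 lo/hi/mid [-0.0461 -0.0073 -0.0267]
scene green [282. 202.] 882 lo/hi/mid [-0.0715  0.0109 -0.0303]
side red [319. 219.] 259 lo/hi/mid [-0.2765 -0.24   -0.2583]
side blk [265. 177.] 123 lo/hi/mid [-0.0481 -0.0097 -0.0289]
side blk [301. 204.] 186 lo/hi/mid [-0.2062 -0.1667 -0.1865]
side green [267. 155.] 497 lo/hi/mid [-0.075   0.0024 -0.0363]
```

Call:
step_arm(
  steps=[
    [0, [0, 0.013, -0.008], 0],
    [0, [0.08, 0.013, -0.008], 0],
    [0, [0.14, 0.013, -0.008], 0],
    [0, [0.19, 0.013, -0.008], 0],
    [0, [0.19, 0.013, -0.008], 0],
  ],
)

```text
clock: 10.7
tool_pos: [0.5972, 0.0706, 0.1209]
tcp_rot: [2.927, 1.566, 3.089]
force: [-1.6, 0.2, -2.0]
finger_gap: 0.0296
```

Call:
step_arm(
  steps=[
    [0, [0.04, 0, 0], 0],
    [0, [0.08, 0, 0], 0],
    [0, [0.11, 0, 0], 0],
    [0, [0.11, 0, 0], 0],
    [0, [0.11, 0, 0], 0],
  ],
)

```text
clock: 11.12
tool_pos: [0.5985, 0.0711, 0.1009]
tcp_rot: [2.94, 1.57, 3.103]
force: [0.2, -0.0, -2.2]
finger_gap: 0.0294
```

```bash
python3 - <<'E'
from h import *
plan([.5987,.0695,.101],99.3); along()
E
```

```text
tcp [0.5985 0.0711 0.1009] yaw 99.37 tilt [-9.e-04  0.e+00 -1.e+00] j [-0.07  0.46  1.57 -0.    1.11 -1.8 ] t 11.12 gap 0.0294 F [ 0.2 -0.  -2.2]
shift [-0.0005 -0.008  -0.0003] roll 0.0011
tcp along -0.0266
scene red [181. 219.] 341 lo/hi/mid [-0.2737 -0.2362 -0.2549]
scene blk [212. 223.] 271 lo/hi/mid [-0.2045 -0.1656 -0.185 ]
scene blk [281. 235.] 184 lo/hi/mid [-0.046  -0.0074 -0.0267]
scene green [283. 219.] 639 lo/hi/mid [-0.0669  0.014  -0.0265]
side red [319. 219.] 258 lo/hi/mid [-0.2762 -0.24   -0.2581]
side blk [260. 177.] 66 lo/hi/mid [-0.0469 -0.0104 -0.0286]
side blk [301. 204.] 186 lo/hi/mid [-0.2069 -0.1678 -0.1873]
side green [265. 168.] 271 lo/hi/mid [-0.0708  0.0069 -0.0319]
```

Call:
step_arm(
  steps=[
    [0, [0, -0.03, 0], 0],
    [0, [0, -0.06, 0], 0],
    [0, [0, -0.09, 0], 0],
    [0, [0, -0.12, 0], 0],
    [0, [0, -0.15, 0], 0],
    [0, [0, -0.18, 0], 0],
    [0, [0, -0.21, 0], 0],
    [0, [0, -0.24, 0], 0],
    [0, [0, -0.27, 0], 0],
    [0, [0, -0.3, 0], 0],
    [0, [0, -0.33, 0], 0],
    [0, [0, -0.36, 0], 0],
    [0, [0, -0.39, 0], 0],
    [0, [0, -0.41, 0], 0],
    [0, [0, -0.43, 0], 0],
    [0, [0, -0.44, 0], 0],
    [0, [0, -0.45, 0], 0],
    [0, [0, -0.46, 0], 0],
    [0, [0, -0.46, 0], 0],
    [0, [0, -0.46, 0], 0],
  ],
)

```text
clock: 12.88
tool_pos: [0.6137, -0.0201, 0.1013]
tcp_rot: [-1.794, 1.57, -1.63]
force: [-0.1, 1.0, -1.4]
finger_gap: 0.0294
```

```bash
python3 - <<'E'
from h import *
plan([.5987,.0695,.101],99.3); along()
E
```

```text
tcp [ 0.6137 -0.0201  0.1013] yaw 99.38 tilt [-0.e+00 -8.e-04 -1.e+00] j [-0.21  0.48  1.54 -0.    1.12 -1.95] t 12.88 gap 0.0294 F [-0.1  1.  -1.4]
shift [ 0.001   0.4541 -0.001 ] roll 0.0013
tcp along -0.119
scene red [181. 219.] 333 lo/hi/mid [-0.2736 -0.2368 -0.2552]
scene blk [211. 224.] 238 lo/hi/mid [-0.2047 -0.1663 -0.1855]
scene blk [242. 231.] 180 lo/hi/mid [-0.1309 -0.0932 -0.112 ]
scene green [241. 215.] 627 lo/hi/mid [-0.1589 -0.0761 -0.1175]
side red [319. 219.] 255 lo/hi/mid [-0.2764 -0.2408 -0.2586]
side blk [279. 192.] 87 lo/hi/mid [-0.1326 -0.096  -0.1143]
side blk [302. 204.] 184 lo/hi/mid [-0.2066 -0.1665 -0.1865]
side green [285. 184.] 319 lo/hi/mid [-0.1622 -0.0841 -0.1232]
```

Call:
step_arm(
  steps=[
    [0, [0, -0.005, 0], 0],
    [0, [0, -0.01, 0], 0],
    [0, [0, -0.013, 0], 0],
    [0, [0, -0.013, 0], 0],
    [0, [0, -0.013, 0], 0],
  ],
)

```text
clock: 13.4
tool_pos: [0.614, -0.0222, 0.1012]
tcp_rot: [2.472, 1.57, 2.636]
force: [-0.9, 2.8, -2.6]
finger_gap: 0.0294
```

```bash
python3 - <<'E'
from h import *
plan([.5987,.0695,.101],99.3); along()
E
```

```text
tcp [ 0.614  -0.0222  0.1012] yaw 99.36 tilt [-3.e-04  2.e-04 -1.e+00] j [-0.22  0.48  1.54  0.    1.12 -1.95] t 13.4 gap 0.0294 F [-0.9  2.8 -2.6]
shift [ 0.001   0.4647 -0.0009] roll 0.0011
tcp along -0.1211
scene red [181. 219.] 335 lo/hi/mid [-0.2739 -0.2369 -0.2554]
scene blk [210. 224.] 233 lo/hi/mid [-0.2048 -0.1664 -0.1856]
scene blk [242. 231.] 172 lo/hi/mid [-0.1332 -0.0952 -0.1142]
scene green [240. 215.] 628 lo/hi/mid [-0.1614 -0.0782 -0.1198]
side red [319. 219.] 251 lo/hi/mid [-0.276  -0.2408 -0.2584]
side blk [279. 192.] 89 lo/hi/mid [-0.1348 -0.0985 -0.1166]
side blk [301. 204.] 183 lo/hi/mid [-0.2067 -0.1635 -0.1851]
side green [286. 184.] 325 lo/hi/mid [-0.1646 -0.0867 -0.1257]
```

b now sits about 71 mm from a between centres, and a hasn't moved. I'll back off, lift and carry the gauge home.

Call:
step_arm(
  steps=[
    [0, [0, 0.01, 0], 0],
    [0, [0, 0.014, 0], 0],
    [0, [0, 0.014, 0], 0],
    [0, [-0.08, 0.014, 0], 0],
    [0, [-0.2, 0.014, 0], 0],
    [0, [-0.35, 0.014, 0], 0],
    [0, [-0.45, 0.014, 0], 0],
    [0, [-0.45, 0.1, 0], 0],
    [0, [-0.45, 0.25, -0.05], 0],
    [0, [-0.45, 0.4, -0.1], 0],
    [0, [-0.45, 0.6, -0.15], 0],
    [0, [-0.45, 0.8, -0.2], 0],
    [0, [-0.45, 0.95, -0.2], 0.1],
    [0, [-0.45, 1.0, -0.2], 0.2],
    [0, [-0.45, 1.0, -0.2], 0.3],
    [0, [-0.45, 1.0, -0.2], 0.39],
    [0, [-0.45, 1.0, -0.2], 0.39],
    [0, [-0.45, 1.0, -0.2], 0.39],
  ],
)

```text
clock: 15.0
tool_pos: [0.5423, 0.1684, 0.1914]
tcp_rot: [-0.444, 1.57, -0.686]
force: [0.5, -0.3, -1.6]
finger_gap: 0.0294
```

```bash
python3 - <<'E'
from h import *
plan([.5036,.3515,.19],76); along()
E
```

```text
tcp [0.5423 0.1684 0.1914] yaw 76.14 tilt [ 5.e-04 -4.e-04 -1.e+00] j [ 0.1   0.32  1.55 -0.    1.27 -1.22] t 15.0 gap 0.0294 F [ 0.5 -0.3 -1.6]
shift [ 0.0067  0.8426 -0.407 ] roll 0.0023
tcp along 0.0785
scene red [181. 219.] 342 lo/hi/mid [-0.274  -0.2363 -0.2552]
scene blk [212. 223.] 255 lo/hi/mid [-0.2045 -0.1657 -0.1851]
scene blk [243. 227.] 268 lo/hi/mid [-0.1335 -0.0941 -0.1138]
scene green [316. 186.] 61 lo/hi/mid [0.034  0.0402 0.0371]
side red [319. 219.] 256 lo/hi/mid [-0.276  -0.2403 -0.2582]
side blk [285. 191.] 167 lo/hi/mid [-0.1351 -0.0958 -0.1154]
side blk [301. 204.] 182 lo/hi/mid [-0.2065 -0.1683 -0.1874]
```

Gaps unobstructed: stop to a 70.1 / 70.8 mm, a to b 71.3 / 72.0 mm between centres. Next I'll return the gauge to its start.

Call:
step_arm(
  steps=[
    [0, [0, 0.1, -0.05], 0],
    [0, [0, 0.3, -0.15], 0],
    [0, [0, 0.5, -0.25], 0],
    [0, [0, 0.7, -0.35], 0],
    [0, [0, 0.843, -0.407], 0],
    [0, [0, 0.843, -0.407], 0],
    [0, [0, 0.843, -0.407], 0],
    [0, [0.15, 0.843, -0.407], 0],
    [0, [0.3, 0.843, -0.407], 0],
    [0, [0.45, 0.843, -0.407], 0],
    [0, [0.55, 0.843, -0.407], 0],
    [0, [0.6, 0.843, -0.407], 0],
    [0, [0.6, 0.843, -0.407], 0],
    [0, [0.6, 0.843, -0.407], 0],
  ],
)

```text
clock: 16.27
tool_pos: [0.5048, 0.351, 0.0717]
tcp_rot: [-0.976, 1.571, -1.222]
force: [0.6, -0.5, -1.5]
finger_gap: 0.0292
```

```bash
python3 - <<'E'
from h import *
plan([.5036,.3515,.064],76)
E
```

```text
tcp [0.5048 0.351  0.0717] yaw 75.92 tilt [ 1.e-04 -2.e-04 -1.e+00] j [ 0.43  0.51  1.57 -0.    1.06 -0.9 ] t 16.27 gap 0.0292 F [ 0.6 -0.5 -1.5]
shift [ 0.0385  0.0011 -0.0065] roll -0.0014
```

Call:
step_arm(
  steps=[
    [0, [0.015, 0, -0.006], 0],
    [0, [0.027, 0, -0.006], 0],
    [0, [0.036, 0, -0.006], 0],
    [0, [0.036, 0, -0.006], 0],
  ],
)

```text
clock: 16.6
tool_pos: [0.5031, 0.3523, 0.0646]
tcp_rot: [0.637, 1.57, 0.393]
force: [0.2, 0.6, -2.8]
finger_gap: 0.0291
```

Call:
step_arm(
  steps=[
    [0, [0.003, 0, 0], 0],
    [0, [0.006, 0, 0], 0],
    [0, [0.006, 0, 0], 0],
  ],
)

```text
clock: 16.85
tool_pos: [0.5031, 0.3524, 0.0642]
tcp_rot: [0.576, 1.57, 0.332]
force: [-1.6, -0.6, 5.0]
finger_gap: 0.0297
```

The force turned upward by about 6 N, so the gauge's feet are on the bench. I'll release and lift straight up.

Call:
step_arm(
  steps=[
    [0.5, [0, 0, 0], 0],
    [0.6, [0, 0, 0], 0],
    [0.8, [0, 0, 0], 0],
    [1, [0, 0, 0], 0],
    [1, [0, 0, 0], 0],
    [1, [0, 0, 0], 0],
    [1, [0, 0, 0], 0],
    [1, [0, 0, 0], 0],
    [1, [-0.1, 0, 0], 0],
    [1, [-0.25, 0, 0], 0],
    [1, [-0.45, 0, 0], 0],
    [1, [-0.65, 0, 0], 0],
    [1, [-0.85, 0, 0], 0],
    [1, [-0.85, 0, 0], 0],
    [1, [-0.85, 0, 0], 0],
    [1, [-0.85, 0, 0], 0],
  ],
)

```text
clock: 18.18
tool_pos: [0.5026, 0.352, 0.2326]
tcp_rot: [-2.58, 1.571, -2.825]
force: [-0.4, 0.2, -1.2]
finger_gap: 0.0856
```

```bash
python3 - <<'E'
from h import *
s=snap('wrist'); W=wcloud(s)
m=(W[...,2]>.096)&(W[...,2]<.115)&(s['range_z']>0); q=W[m]; print('top',len(q),rect(q),np.median(q,0))
along(); print(robot.get_obs()['finger_gap'])
s=snap('scene'); save(s,'fin.png')
E
```

```text
top 1286 (array([500.9, 352.8]), array([29.7, 36.8]), 76.72) [0.49991082 0.35318427 0.10484912]
tcp along 0.266
scene red [181. 219.] 337 lo/hi/mid [-0.2738 -0.2364 -0.2551]
scene blk [212. 223.] 265 lo/hi/mid [-0.2048 -0.1659 -0.1853]
scene blk [243. 227.] 269 lo/hi/mid [-0.1331 -0.0942 -0.1136]
side red [319. 219.] 257 lo/hi/mid [-0.2762 -0.2401 -0.2582]
side blk [285. 191.] 164 lo/hi/mid [-0.1348 -0.0956 -0.1152]
side blk [301. 204.] 179 lo/hi/mid [-0.2065 -0.1668 -0.1866]
0.08525446618457516
```

View pics/fin.png

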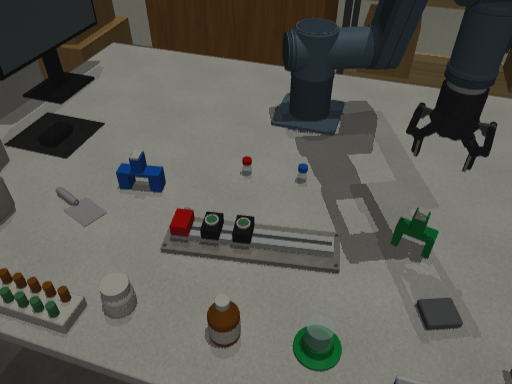

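The final view shows the carriers closed up at (212,225) and (243,229), with the green gauge upright at (415,235) where it began and the open hand clear above it.

```bash
python3 -c "
from workcell import robot
print(robot.sign_off(), robot.get_obs()['clock'])"
```

```text
the job is handed in; nothing more can be done
the job is handed in; nothing more can be done
```

The green gauge set both carriers, and I stood it back upright and handed the job in at about 18.3 s on the robot clock. Sign-off gives no verdict, so the result rests on my own checks.

- **First carrier:** I slid it until the gauge's leading leg met the stop, where the force rose to about 9 N and the motion stalled. The last check puts the centres 70 mm (scene view) and 72 mm (side view) apart, a gap of about 30 mm.
- **Second carrier:** I stopped the gauge about 1 mm short of the first carrier, going by the measured positions, so as not to shift it. No contact was felt. The centres are about 71.5 mm apart in both views, a gap of 31 to 32 mm, and the first carrier did not move measurably.
- **Gauge:** It stands upright within about 1 mm of where it started, as measured with the wrist camera. The fingers are open and clear above it.

The scene and side cameras disagree by up to 3 mm in absolute position, but by less than 2 mm in the spacings. No check failed.

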